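# Draw the throwing gauge's sprung pointer out to its length mark

## Task

Set the throwing gauge over the pot: press its rubber-topped pedal right down to the stop so that the yellow latch lifts, let the pedal come back up, then take the sprung pointer rod by its black handle and pull it out until the white line on the handle stands over the red length mark. Finish holding the handle there against the spring, gripper still closed on it; do not shift the red mark, and do not shift or tip the pot, the stamp or the glaze jar.

Things in the scene. Friction and masses are not known exactly. Their poses are not given: they have to be found in the camera images.
- gauge: the throwing gauge: a grey cast stand bolted down (it cannot move), base plate 84 x 440 x 10 mm. Origin: underside, on the centre line; x across the stand, +y the way the pointer rod is pulled out (level), z up. At y = -103 to 5 mm and height 145 mm two yokes (62 mm wide over all, tops at 162 mm) carry a brass tube 26 mm thick; from y = 45 to 195 mm a rail 16 mm wide, top at 78 mm, runs below the rod.
- pedal_pad (a point): centre of the top of the pedal's black rubber pad, 56 x 56 mm, at the free end of the pedal lever behind the tube (gauge y about -204 mm, height about 78 mm at rest). Pressing it down at about 3 N to start and 9 N at the stop moves it 51 mm down on an arc of 160 mm radius about the hinge, which lies at gauge y = -45 mm, height 45 mm, along the gauge's x axis.
- pedal (a joint): pedal angle in rad: 0 at rest (tipped up), 0.32 down on its stop; springs back when let go
- latch (a joint): lift of the yellow latch frame in m: 0 = its blade blocks the rod's collar (the rod then gives only 2 mm), free above 0.010. The pedal at its stop pushes it up to about 0.018; it stays up by friction when the pedal returns. It stands 25 mm before the tube's mouth (gauge y = 25 mm), 49 mm wide, top at 177 mm when down, 195 mm when up.
- rod (a joint): how far the pointer rod is drawn out, in m: 0 = home, 0.105 = end of travel; along the gauge's +y. An inner spring draws it home, about 3.5 N at home rising by 7 N per 100 mm. The rod is 10 mm thick at height 145 mm and ends in a downturned needle 89 mm beyond the handle's centre, point at height 99 mm.
- handle (a point): centre of the black handle block on the rod, at height 155 mm: 14 mm thick (gauge x), 36 mm along the rod (gauge y), 36 mm high; a white line round its middle passes through this point. Grip it across its 14 mm from above. Home at gauge y = 85 mm; nothing stands within 25 mm below it beside the rod.
- mark (a point): middle of the top edge of the red length mark, a red plate 50 mm wide across the gauge and 3 mm thin on a red rider on the rail, under the rod at height 103 mm. Axes as the gauge's. The handle has to come over it: same gauge y. The rider slides stiffly (8 N) and was set by the potter.
- rider (a joint): place of the red rider in m, 0 to 0.045: the mark stands at gauge y = 0.130 + this value, so it equals the wanted draw of the rod less 0.045
- pot: pale round pot 76 mm wide and 70 mm high, open on top, standing loose in front of the rod's end; origin at the centre of its underside, z up
- glaze_jar: small glaze jar with green label and white lid, 47 mm wide, 60 mm high, standing loose near the pedal end of the gauge; origin at the centre of its underside, z up
- stamp: small wooden hourglass-shaped hand stamp, 26 mm wide, 67 mm high, standing loose to the left of the pot; origin at the centre of its underside, z up

How it is judged (in metres and radians):
On the way, in this order (a step that is already met when the one before it is completed fails the run):
1. the pedal is pressed right down to its stop, and the latch is up (value of joint pedal above 0.3 rad and value of joint latch above 0.01 m), for 0.2 s.
2. the rod is drawn out to the red mark by the gripper (y of handle in the frame of mark between -0.006 and 0.006 m and contact force between the fingers and rod above 2 N), for 0.3 s.
At the end, for the whole second after the job is handed in: the handle's white line stands within 6 mm of the red mark along the rod, at rest, drawn against the spring and gripped by the fingers (contact over 2 N); the latch is still up (over 10 mm), and the pedal is back up (under 0.06 rad) (all of step 2 and velocity of joint rod between -0.01 and 0.01 m/s and value of joint latch above 0.01 m and value of joint pedal below 0.06 rad); the arm keeps its last pose, push and grip.
It fails at once if the red length mark is shifted by more than 4 mm (distance of mark from where it was at the start of the episode above 0.004 m).
It fails at once if the pot is shifted by more than 15 mm or tipped (distance of pot from where it was at the start of the episode above 0.015 m or angle between pot's own z axis and vertical above 0.3 rad).
It fails at once if the glaze jar is shifted by more than 15 mm or tipped (distance of glaze_jar from where it was at the start of the episode above 0.015 m or angle between glaze_jar's own z axis and vertical above 0.3 rad).
It fails at once if the stamp is shifted by more than 15 mm or tipped (distance of stamp from where it was at the start of the episode above 0.015 m or angle between stamp's own z axis and vertical above 0.3 rad).
It also fails if it takes over 58 s, if anything falls off the work surface, if the arm or the gripper's body presses on something with over 40 N, if the wrist force passes 120 N, or if a joint passes its speed limit or range.

## Robot

A 7-joint arm with a two-finger parallel gripper is mounted at the origin on the work surface; the furniture and walls round the work are solid. World frame = base frame: x ahead of the robot, y to its left, z up, the work surface at z = 0. Lengths are in mm, angles in degrees, forces in N, time in s.
With the tool pointing down it reaches from about 425 to 1025 mm from the base axis. Payload 9.4 kg.
Tool frame: the origin (TCP) lies on the centre line of the jaws, within the pads' length; the fingertips stand 19 mm ahead of it and the grasp point (between the pads) is the TCP; z points along the fingers, y is the line along which they close (so a half turn about z gives the same grasp; the last joint's range is limited). The gripper opens to 85 mm and grips with 20 to 120 N. Pads are 22 mm wide; open, the fingers measure 114 mm over their backs; the gripper's body (76 mm by 85 mm) begins 54 mm behind the grasp point. The pads swing forward as they close: fully open they stand 13 mm farther back than shut.
Start: joints at [70.205, 34.337, -0.143, 91.639, 0.103, 54.024, -4.572], TCP at [192.533, -698.967, 250.275] pointing down, gripper open.
Joint ranges: [-147.43, 147.43], [-19.82, 112.94], [-74.19, 73.91], [6.32, 146.72], [-59.91, 239.91], [6.04, 106.73], [-150.56, 150.56]. Speed limits (degrees/s): [127.2, 127.2, 172.46, 172.46, 180, 180, 180].

## Interface

Orientations are given as a 3x3 rotation matrix whose columns are the frame's x, y, z axes.
In Python, from workcell import bot, vision, finish_job gives the robot as it stands.
- The arm moves only by the shell command python3 -m handwheel 'ROWS' [FORCE]. ROWS is JSON, a list of rows, each a list of 7 numbers: the turn, a rotation vector about the world's x, y, z normalised to -1 to 1, where 1 is 6 degrees, then the shift along the world's x, y, z normalised to -1 to 1, where 1 is 50 mm, then the opening, from 0 (shut) to 1 (fully open). A call has 1 to 20 rows; each row shifts and turns the commanded pose from where the row before left it; what a row does not reach is not made up. A row lasts 1/10 s, in which the tool goes at most 50 mm and 8.59 degrees, less where a joint would pass 70% of its speed; a pose out of reach is approached as far as the arm can. A call with a number of a shift or a turn outside -1 to 1 is refused whole. A call with a gripper value outside its range is refused whole. The fingers move at their own pace and stop on an object; FORCE is the grip in N (left out, the last holds). Time passes only in rows, so rows that do not move let the fingers close. It gives the time, the measured TCP pose, the force, the opening and the grip force at its end, in the units of the state.
- bot.get_obs(): the state, without advancing time (a new reading comes with each control period).
- vision.camera(name): name is "side" or "top" or "wrist"; returns (picture, depth): 420x560x3 uint8, red, green, blue; 420x560 float32, mm along the optical axis (not along the pixel's ray), 0 where there is no reading.
- vision.camera_info(name): a dict with "mtx" (3x3 intrinsics, pixels), "k1" (the pictures are not rectified: a ray, as slopes to the right and down, at radius r is drawn at 1 + k1 r^2 times it, then the intrinsics apply), "pose" (4x4, takes a point from camera to world coordinates). Camera axes: x right, y up, looking along -z (the intrinsics and any distortion apply to the point x, -y, -z); pixel columns grow to the right and rows downward; lengths in mm; the calibration is good to about 2 mm. A picture is of the moment at which its call begins: read the wrist's pose just before it. camera_info takes no time and is no camera call; for the wrist camera it gives the pose at the moment of the call.
- finish_job(): hands the job in; it is judged then, once.
The state is a dict: "t": time; "qpos": joint angles; "joint_vel": joint speeds; "tau": joint torques, N m; "tool_pos": TCP position; "orientation": TCP orientation; "wrist_force": force on the tool from outside, world axes, zero at the start; "wrist_torque": the same for the moment, N m; "width": finger opening in mm; "finger_force": force on a finger pad.
Only numpy, scipy, OpenCV 4.12 (cv2) and the standard library are available. Lean on these libraries where they do the work, as an engineer would, in place of code of your own. Each camera call takes 0.05 s, during which the arm holds its last target. There are 200 camera calls.

## Working session

There is one attempt and no reset: what is moved stays moved. The work goes in short steps, Python scripts to look and compute and a shell command to move; the robot and the scene stay as the last step left them, time stands still between calls to the robot, and variables do not carry over. Pictures are saved under pics/ and viewed, at most 10 in all, crops included, and the job is handed in when it is done.

```bash
mkdir -p pics; cat > h.py <<'E'
from workcell import bot, vision, finish_job
import numpy as np, cv2
def cloud(name):
    info=vision.camera_info(name); im,d=vision.camera(name)
    K=np.array(info["mtx"]);k1=info["k1"];P=np.array(info["pose"])
    h,w=d.shape;u,v=np.meshgrid(np.arange(w),np.arange(h))
    pts=np.stack([u,v],-1).reshape(-1,1,2).astype(np.float64)
    n=cv2.undistortPoints(pts,K,np.array([k1,0,0,0.])).reshape(h,w,2)
    c=np.stack([n[...,0]*d,-n[...,1]*d,-d],-1)
    return im,d,c@P[:3,:3].T+P[:3,3]
def save(n,im): cv2.imwrite(n,cv2.cvtColor(im,cv2.COLOR_RGB2BGR))
E
python3 - <<'E'
from h import *
for n in("side","top"):
    im,d,X=cloud(n);save(f"pics/{n}0.png",im);np.savez(f"{n}0.npz",im=im,d=d,X=X)
    i=vision.camera_info(n);print(n,i["k1"],np.round(i["pose"],2).tolist(),(d>0).mean())
print({k:np.round(v,2).tolist() for k,v in bot.get_obs().items()})
E
```

```text
side -0.07145861007098223 [[0.81, -0.49, 0.33, 806.17], [0.59, 0.67, -0.45, -429.22], [0.0, 0.55, 0.83, 995.48], [0.0, 0.0, 0.0, 1.0]] 0.9962287414965987
top 0.02543196895228057 [[-0.3, 0.93, -0.21, 214.29], [-0.95, -0.29, 0.07, 129.17], [-0.0, 0.23, 0.97, 1265.07], [0.0, 0.0, 0.0, 1.0]] 0.996109693877551
{'t': 0.1, 'qpos': [70.2, 34.38, -0.15, 91.67, 0.1, 54.02, -4.57], 'joint_vel': [0.04, -0.11, -0.02, -0.03, -0.02, 0.07, -0.05], 'tau': [0.01, -77.8, 1.57, -25.86, 0.01, 0.01, 0.0], 'tool_pos': [192.44, -698.62, 249.49], 'orientation': [[0.96, 0.27, -0.0], [0.27, -0.96, 0.0], [-0.0, -0.0, -1.0]], 'wrist_force': [-0.32, 0.76, 1.26], 'wrist_torque': [0.01, -0.0, 0.04], 'finger_force': 0.0, 'width': 85.58}
```

View pics/top0.png

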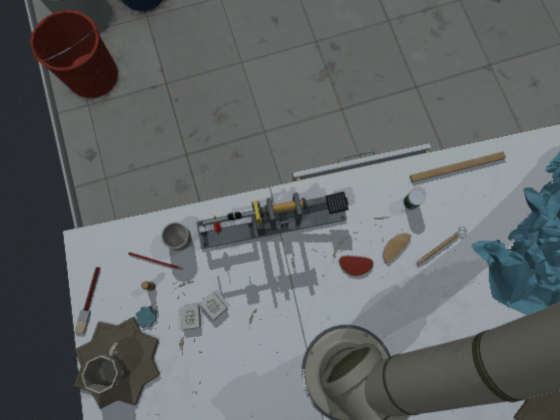

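View pics/side0.png

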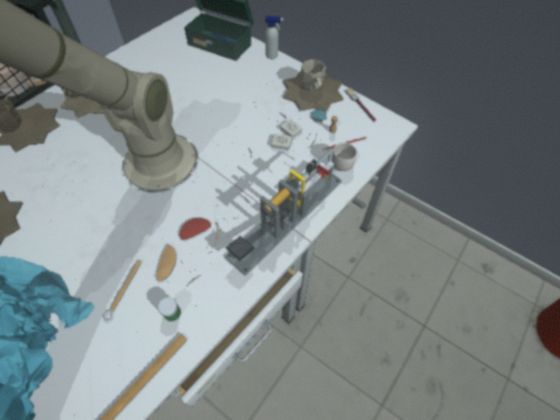

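The top view shows the pedal pad at (337,203), the yellow latch at (257,214), the handle at (235,216), the red mark at (217,224), the pot at (176,237), the jar at (413,198) and the stamp at (148,286). The side view shows the same layout.

```bash
python3 - <<'E'
from h import *
for n,box in(("top",(190,190,355,255)),("side",(220,150,345,275))):
    f=np.load(n+"0.npz");im=f["im"];X=f["X"];d=f["d"]
    hsv=cv2.cvtColor(im,cv2.COLOR_RGB2HSV);H,S,V=[hsv[...,i].astype(int) for i in range(3)]
    B=np.zeros(d.shape,bool);B[box[1]:box[3],box[0]:box[2]]=1
    B&=d>0
    Z=X[...,2]
    def rep(t,m):
        p=X[m]; 
        if len(p): print(n,t,len(p),"med",np.round(np.median(p,0),1),"min",np.round(p.min(0)),"max",np.round(p.max(0)), "px",np.round(np.argwhere(m).mean(0)))
    red=B&((H<6)|(H>174))&(S>140)&(V>60)
    rep("red",red); rep("redtop",red&(Z>95)&(Z<110))
    rep("yellow",B&(H>20)&(H<32)&(S>140)&(Z>150))
    rep("brass",B&(H>10)&(H<22)&(S>110)&(Z>140))
    rep("black hi",B&(V<60)&(Z>160)&(Z<182))
    rep("black pad",B&(V<60)&(Z>60)&(Z<92))
    rep("base",B&(Z>6)&(Z<14))
    x0,y0,x1,y1=box
    c=cv2.resize(im[y0:y1,x0:x1],None,fx=4.6,fy=4.6,interpolation=cv2.INTER_CUBIC);save(f"pics/{n}crop.png",c)
E
```

```text
top red 46 med [483.3 227.8  84.4] min [469. 217.  77.] max [498. 236. 144.] px [227. 217.]
top redtop 12 med [479.4 229.6 100.1] min [469. 228.  96.] max [492. 231. 105.] px [227. 216.]
top yellow 71 med [468.2 111.4 174.6] min [451.  16. 150.] max [497. 118. 180.] px [212. 259.]
top brass 168 med [466.2  37.4 154.8] min [453. -11. 144.] max [479.  66. 160.] px [207. 285.]
top black hi 70 med [478.1 166.2 169.5] min [434. -14. 160.] max [489. 188. 175.] px [215. 241.]
top black pad 523 med [ 452.7 -101.7   76. ] min [ 423. -143.   60.] max [505. 278.  91.] px [206. 326.]
top base 1665 med [455.3 119.2   8.9] min [ 327. -140.    6.] max [582. 297.  14.] px [226. 267.]
side red 7 med [496.9 219.4  86.5] min [489. 217.  82.] max [503. 223.  88.] px [172. 322.]
side yellow 138 med [476.8  50.3 158.3] min [459.  12. 150.] max [502. 111. 181.] px [189. 286.]
side brass 76 med [475.   36.3 156.5] min [466. -12. 145.] max [483.  65. 162.] px [197. 280.]
side black hi 1 med [485.6 152.3 166.7] min [486. 152. 167.] max [486. 152. 167.] px [168. 308.]
side base 1845 med [487.8  14.3  10.8] min [ 176. -163.    6.] max [568. 375.  14.] px [224. 282.]
```

View pics/topcrop.png

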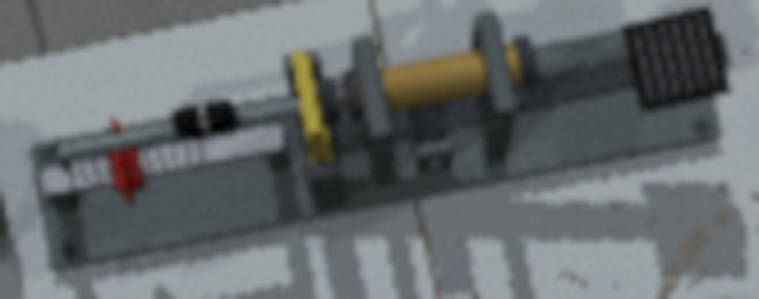

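```bash
cat >> h.py <<'E'
def ray(name,uv,z,info=None):
    info=info or vision.camera_info(name)
    K=np.array(info["mtx"]);P=np.array(info["pose"])
    n=cv2.undistortPoints(np.array(uv,float).reshape(-1,1,2),K,np.array([info["k1"],0,0,0.])).reshape(-1,2)
    r=np.c_[n[:,0],-n[:,1],-np.ones(len(n))]@P[:3,:3].T
    o=P[:3,3]; return o+r*((np.broadcast_to(z,len(n))-o[2])/r[:,2])[:,None]
E
python3 - <<'E'
from h import *
p=ray("top",[(234.3,215.7),(337.4,202.6)],[173,78]);print(p)
d=p[0]-p[1];print(np.linalg.norm(d[:2]),np.degrees(np.arctan2(-d[0],d[1])))
P=np.array(vision.camera_info("wrist")["pose"]);T=bot.get_obs();R=np.array(T["orientation"])
print("cam in tool",R.T@(P[:3,3]-T["tool_pos"]),(R.T@P[:3,:3]).round(2).tolist(),np.array(vision.camera_info("wrist")["mtx"]).round().tolist())
f=np.load("top0.npz");X=f["X"]
for n,(u,v) in dict(pot=(176,237),jar=(413,198),stamp=(148,286)).items(): print(n,X[v,u].round())
E
```

```text
[[ 478.8421558   169.89141422  173.        ]
 [ 450.19806642 -116.16862764   78.        ]]
287.490576203732 -5.718145702860202
cam in tool [  76.85044419   -1.33586148 -123.78455175] [[-0.0, 0.95, 0.3], [1.0, 0.0, -0.0], [-0.0, 0.3, -0.95]] [[364.0, 0.0, 286.0], [0.0, 364.0, 201.0], [0.0, 0.0, 1.0]]
pot [509. 357.   9.]
jar [ 402. -334.   53.]
stamp [388. 456.  58.]
```

```bash
python3 -m handwheel '[[0,0,0,0.322,0.728,0,0],[0,0,0,0.322,0.728,0,0],[0,0,0,0.322,0.728,0,0],[0,0,0,0.322,0.728,0,0],[0,0,0,0.322,0.728,0,0],[0,0,0,0.322,0.728,0,0],[0,0,0,0.322,0.728,0,0],[0,0,0,0.322,0.728,0,0],[0,0,0,0.322,0.728,0,0],[0,0,0,0.322,0.728,0,0],[0,0,0,0.322,0.728,0,0],[0,0,0,0.322,0.728,0,0],[0,0,0,0.322,0.728,0,0],[0,0,0,0.322,0.728,0,0],[0,0,0,0.322,0.728,0,0],[0,0,0,0.322,0.728,0,0],[0,0,0,0,0,0,0],[0,0,0,0,0,0,0]]'
```

```text
t: 1.9
tool_pos: [450.2, -115.8, 250.1]
orientation: [[0.963, 0.268, -0.001], [0.268, -0.963, 0.0], [-0.001, -0.0, -1.0]]
wrist_force: [-0.5, 0.6, -0.3]
width: -0.5
finger_force: 0.0
```

```bash
python3 -m handwheel '[[0,0,0,0,0,-0.5,0],[0,0,0,0,0,-0.6,0],[0,0,0,0,0,-0.6,0],[0,0,0,0,0,-0.5,0],[0,0,0,0,0,-0.4,0],[0,0,0,0,0,-0.2,0],[0,0,0,0,0,-0.2,0],[0,0,0,0,0,-0.2,0],[0,0,0,0,0,-0.2,0],[0,0,0,0,0,-0.2,0],[0,0,0,0,0,0,0]]'; python3 -m handwheel '[[0,0,0,0,0,-0.1,0],[0,0,0,0,0,-0.1,0],[0,0,0,0,0,-0.06,0],[0,0,0,0,0,0,0]]'
```

```text
t: 3.0
tool_pos: [450.4, -117.3, 69.8]
orientation: [[0.964, 0.265, 0.0], [0.265, -0.964, -0.001], [0.0, 0.001, -1.0]]
wrist_force: [0.3, -4.5, 6.2]
width: 0.2
finger_force: 2.8
t: 3.4
tool_pos: [450.4, -117.2, 57.7]
orientation: [[0.964, 0.265, 0.001], [0.265, -0.964, -0.001], [0.001, 0.001, -1.0]]
wrist_force: [0.7, -3.3, 6.8]
width: 0.1
finger_force: 3.4
```

```bash
python3 -m handwheel '[[0,0,0,0,0,-0.1,0],[0,0,0,0,0,-0.08,0],[0,0,0,0,0,-0.04,0],[0,0,0,0,0,0,0]]'; python3 -m handwheel '[[0,0,0,0,0,-0.04,0],[0,0,0,0,0,0,0],[0,0,0,0,0,0,0]]';
```

```text
t: 3.8
tool_pos: [450.5, -116.6, 47.0]
orientation: [[0.964, 0.266, 0.001], [0.266, -0.964, -0.0], [0.001, 0.001, -1.0]]
wrist_force: [-0.6, -1.4, 12.8]
width: -0.1
finger_force: 6.3
t: 4.1
tool_pos: [450.5, -116.5, 46.0]
orientation: [[0.964, 0.266, 0.002], [0.266, -0.964, -0.0], [0.002, 0.001, -1.0]]
wrist_force: [-3.5, -0.1, 26.4]
width: -0.2
finger_force: 13.5
```

```bash
python3 -m handwheel '[[0,0,0,0,0,-0.02,0],[0,0,0,0,0,0,0],[0,0,0,0,0,0,0],[0,0,0,0,0,0,0]]'; python3 -m handwheel '[[0,0,0,0,0,0.2,0],[0,0,0,0,0,0.2,0],[0,0,0,0,0,0.2,0],[0,0,0,0,0,0.2,0],[0,0,0,0,0,0.2,0],[0,0,0,0,0,0.3,0],[0,0,0,0,0,0.6,0],[0,0,0,0,0,0.9,0],[0,0,0,0,0,0.9,0],[0,0,0,0,0,0.9,0],[0,0,0,0,0,0.9,0],[0,0,0,0,0,0.4,0],[0,0,0,0,0,0,0]]'
python3 - <<'E'
from h import *
im,d,X=cloud("side");save("pics/side1.png",cv2.resize(im[140:280,210:360],None,fx=4,fy=4,interpolation=cv2.INTER_CUBIC))
hsv=cv2.cvtColor(im,cv2.COLOR_RGB2HSV)
m=(hsv[...,0]>20)&(hsv[...,0]<32)&(hsv[...,1]>140)&(X[...,2]>140)&(np.abs(X[...,1]-110)<20)
p=X[m];print(len(p),np.percentile(p[:,2],[5,50,95,100]))
E
```

```text
t: 4.5
tool_pos: [450.6, -116.5, 45.5]
orientation: [[0.964, 0.266, 0.003], [0.266, -0.964, -0.0], [0.003, 0.001, -1.0]]
wrist_force: [-4.4, 0.3, 35.2]
width: -0.3
finger_force: 17.5
t: 5.8
tool_pos: [451.0, -116.6, 341.6]
orientation: [[0.964, 0.266, 0.006], [0.266, -0.964, -0.001], [0.005, 0.002, -1.0]]
wrist_force: [0.2, 0.2, -0.4]
width: 0.2
finger_force: 0.0
55 [165.16822429 195.96463776 198.93982518 199.00888647]
```

View pics/side1.png

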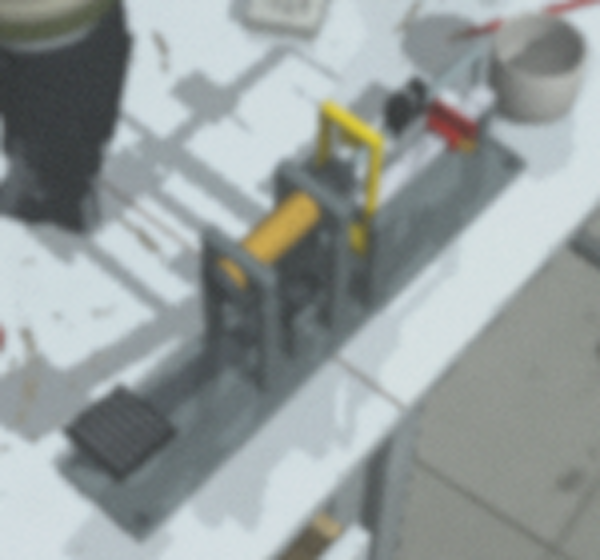

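The latch frame is up at about 197 mm, and the pedal pad is back up at its rest height.

```bash
python3 -m handwheel '[[0,0,0.953,0.045,0.477,-0.067,0.6],[0,0,0.953,0.045,0.477,-0.067,0.6],[0,0,0.953,0.045,0.477,-0.067,0.6],[0,0,0.953,0.045,0.477,-0.067,0.6],[0,0,0.953,0.045,0.477,-0.067,0.6],[0,0,0.953,0.045,0.477,-0.067,0.6],[0,0,0.953,0.045,0.477,-0.067,0.6],[0,0,0.953,0.045,0.477,-0.067,0.6],[0,0,0.953,0.045,0.477,-0.067,0.6],[0,0,0.953,0.045,0.477,-0.067,0.6],[0,0,0.953,0.045,0.477,-0.067,0.6],[0,0,0.953,0.045,0.477,-0.067,0.6],[0,0,0,0,0,0,0.6],[0,0,0,0,0,0,0.6],[0,0,0,0,0,0,0.6]]'
python3 - <<'E'
from h import *
import pickle
info=vision.camera_info("wrist");im,d,X=cloud("wrist");save("pics/w1.png",im);pickle.dump((info,im,d,X),open("w1.pkl","wb"))
E
```

```text
t: 7.35
tool_pos: [476.7, 168.5, 297.3]
orientation: [[0.106, 0.994, -0.002], [0.994, -0.106, -0.001], [-0.001, -0.002, -1.0]]
wrist_force: [-0.3, -0.5, -0.4]
width: 51.3
finger_force: 0.0
```

View pics/w1.png

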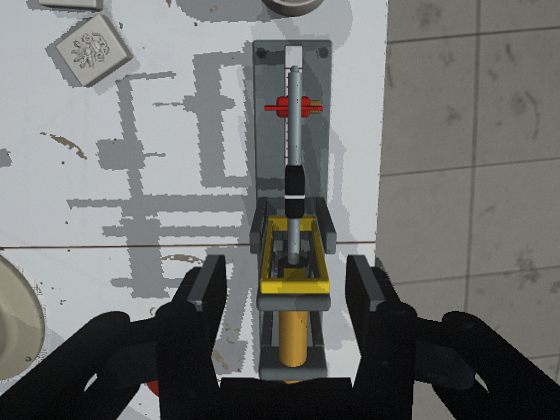

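The wrist view shows the white line on the handle at about (294,194). The thin red plate spans columns 265–323 at row ~107.

```bash
python3 - <<'E'
from h import *
import pickle
info,im,d,X=pickle.load(open("w1.pkl","rb"))
hsv=cv2.cvtColor(im,cv2.COLOR_RGB2HSV).astype(int)
m=((hsv[...,0]<6)|(hsv[...,0]>174))&(hsv[...,1]>140)&(hsv[...,2]>60);m[:90]=0;m[125:]=0
for c in (266,270,274,278,312,316,319,321): r=np.where(m[:,c])[0];print(c,r.min() if len(r) else 0,r.max() if len(r) else 0, X[r,c][:, :].round(1).tolist() if len(r)<9 else '')
V=hsv[...,2];S=hsv[...,1]
w=(V>130)&(S<60);w[:185]=0;w[203:]=0;w[:,:284]=0;w[:,304:]=0
a=np.argwhere(w);print(a.min(0),a.max(0),a.mean(0)); print(X[w].mean(0), np.c_[a,X[w].round(0)][::8].tolist())
b=(V<50);b[:160]=0;b[225:]=0;b[:,:280]=0;b[:,:][:,308:]=0
p=X[b];q=p[(p[:,2]>165)&(p[:,2]<180)];print("top blk",len(q),q.min(0),q.max(0),q.mean(0))
E
```

```text
266 106 109 [[466.5, 232.2, 99.5], [466.6, 231.5, 102.3], [466.5, 230.7, 103.3], [466.4, 229.9, 103.4]]
270 107 109 [[485.2, 246.0, 421.0], [469.9, 230.3, 103.1], [469.8, 229.5, 102.8]]
274 106 109 [[473.3, 231.4, 97.6], [473.4, 230.8, 103.4], [473.3, 230.0, 104.5], [473.1, 229.1, 101.9]]
278 98 115 
312 107 109 [[505.4, 227.4, 103.4], [505.3, 226.6, 103.6], [505.2, 225.8, 104.2]]
316 107 109 [[508.8, 227.0, 103.1], [508.6, 226.3, 104.8], [485.2, 246.0, 421.0]]
319 107 109 [[511.4, 226.7, 102.4], [511.2, 226.0, 103.5], [511.3, 225.0, 102.0]]
321 107 109 [[513.1, 226.6, 102.9], [512.9, 225.8, 104.3], [512.9, 224.9, 102.8]]
[196 285] [198 303] [196.98214286 294.16071429]
[483.17306813 172.28113354 177.939734  ] [[196.0, 285.0, 477.0, 172.0, 173.0], [196.0, 293.0, 482.0, 172.0, 173.0], [196.0, 301.0, 488.0, 171.0, 174.0], [197.0, 290.0, 480.0, 172.0, 174.0], [197.0, 298.0, 486.0, 171.0, 175.0], [198.0, 288.0, 479.0, 170.0, 173.0], [198.0, 296.0, 484.0, 170.0, 175.0]]
top blk 834 [475.07424072 154.67823574 165.03095417] [491.4427371  189.21848836 175.1148277 ] [483.32934949 173.20321168 172.30262334]
```

```bash
python3 -m handwheel '[[0,0,0,0.116,0.056,0,0.6],[0,0,0,0,0,-0.4,0.6],[0,0,0,0,0,-0.5,0.6],[0,0,0,0,0,-0.6,0.6],[0,0,0,0,0,-0.6,0.6],[0,0,0,0,0,-0.4,0.6],[0,0,0,0,0,-0.3,0.6],[0,0,0,0,0,0,0.6],[0,0,0,0,0,0,0.6]]'; python3 -m handwheel '[[0,0,0,0,0,0,0],[0,0,0,0,0,0,0],[0,0,0,0,0,0,0],[0,0,0,0,0,0,0],[0,0,0,0,0,0,0],[0,0,0,0,0,0,0],[0,0,0,0,0,0,0],[0,0,0,0,0,0,0]]' 40
```

```text
t: 8.3
tool_pos: [483.3, 172.4, 158.3]
orientation: [[0.105, 0.995, -0.0], [0.995, -0.105, -0.0], [-0.0, -0.0, -1.0]]
wrist_force: [-0.1, -0.5, 0.5]
width: 51.5
finger_force: 0.0
t: 9.1
tool_pos: [483.3, 172.5, 158.9]
orientation: [[0.105, 0.995, 0.001], [0.995, -0.105, 0.0], [0.0, 0.001, -1.0]]
wrist_force: [-0.8, -0.5, 6.8]
width: 13.3
finger_force: 41.8
```

```bash
python3 -m handwheel '[[0,0,0,0.01,0.1,0,0],[0,0,0,0.01,0.1,0,0],[0,0,0,0,0,0,0]]'; python3 -m handwheel '[[0,0,0,0.015,0.14,0,0],[0,0,0,0.015,0.14,0,0],[0,0,0,0.015,0.14,0,0],[0,0,0,0.015,0.14,0,0],[0,0,0,0.015,0.14,0,0],[0,0,0,0.015,0.14,0,0],[0,0,0,0.01,0.1,0,0],[0,0,0,0,0,0,0],[0,0,0,0,0,0,0]]'
python3 - <<'E'
from h import *
import pickle
info=vision.camera_info("wrist");im,d,X=cloud("wrist");save("pics/w2.png",im);pickle.dump((info,im,d,X),open("w2.pkl","wb"))
im,d,X=cloud("top");save("pics/t2.png",cv2.resize(im[190:255,170:300],None,fx=5,fy=5,interpolation=cv2.INTER_CUBIC))
E
```

```text
t: 9.4
tool_pos: [484.3, 182.1, 158.9]
orientation: [[0.105, 0.994, 0.001], [0.994, -0.105, -0.001], [-0.001, 0.001, -1.0]]
wrist_force: [-0.7, -3.8, 8.3]
width: 13.6
finger_force: 41.9
t: 10.3
tool_pos: [489.2, 227.6, 158.8]
orientation: [[0.106, 0.994, 0.0], [0.994, -0.106, -0.003], [-0.003, 0.001, -1.0]]
wrist_force: [-1.3, -7.1, 9.4]
width: 13.5
finger_force: 42.3
```

View pics/w2.png

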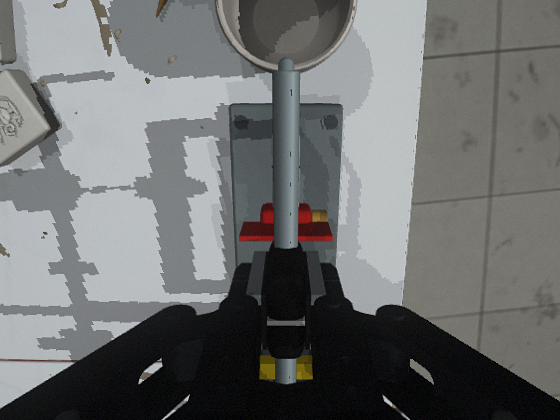

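The gripper holds the handle, with its white line at about (286,322). The red plate's front edge is at about row 238.

```bash
python3 - <<'E'
from h import *
import pickle
info,im,d,X=pickle.load(open("w2.pkl","rb"))
hsv=cv2.cvtColor(im,cv2.COLOR_RGB2HSV).astype(int);V=hsv[...,2]
m=((hsv[...,0]<6)|(hsv[...,0]>174))&(hsv[...,1]>140)&(V>60);m[:195]=0;m[260:]=0
for c in (243,248,254,318,324,329): r=np.where(m[:,c])[0];print(c,r.min(),r.max(),V[r,c].tolist(),X[r,c].round(1)[::3].tolist())
print([ (r,V[r,286],X[r,286].round(1).tolist()) for r in range(310,332,2)])
print(X[238:243,[245,328]].round(1).tolist())
E
```

```text
243 225 240 [62, 62, 63, 62, 63, 63, 62, 61, 80, 130, 159, 152, 158, 129] [[465.2, 231.9, 86.6], [465.6, 231.7, 90.8], [466.3, 231.7, 96.9], [466.9, 231.7, 102.6], [466.7, 230.1, 103.0]]
248 222 240 [63, 62, 61, 66, 62, 64, 65, 62, 61, 62, 76, 129, 159, 156, 139, 96] [[467.6, 231.7, 81.9], [468.3, 231.8, 88.8], [468.7, 231.8, 93.3], [469.4, 232.0, 99.7], [469.6, 231.2, 103.5], [469.5, 229.6, 103.8]]
254 222 240 [66, 62, 62, 62, 61, 65, 64, 63, 62, 64, 77, 130, 157, 153, 134, 89] [[471.1, 231.2, 81.5], [471.8, 231.7, 89.3], [472.2, 231.8, 94.4], [472.4, 231.0, 98.2], [472.8, 230.7, 103.2], [472.5, 228.8, 102.6]]
318 236 240 [107, 134, 134, 134, 115] [[506.8, 227.3, 102.4], [506.6, 225.9, 103.1]]
324 236 240 [109, 134, 131, 138, 114] [[509.9, 227.4, 103.3], [509.8, 225.5, 102.9]]
329 227 240 [68, 61, 77, 130, 159, 156, 162, 134] [[514.1, 226.6, 89.4], [512.4, 227.7, 104.6], [512.5, 225.3, 103.1]]
[(310, np.int64(8), [489.8, 231.1, 172.9]), (312, np.int64(17), [489.7, 230.7, 173.6]), (314, np.int64(16), [489.7, 230.6, 174.6]), (316, np.int64(17), [489.5, 228.8, 173.1]), (318, np.int64(12), [489.5, 228.5, 173.9]), (320, np.int64(37), [489.4, 227.6, 173.8]), (322, np.int64(94), [489.3, 226.4, 173.3]), (324, np.int64(97), [489.2, 225.3, 172.9]), (326, np.int64(2), [489.1, 224.9, 173.5]), (328, np.int64(11), [489.0, 223.5, 172.8]), (330, np.int64(13), [489.0, 223.2, 173.5])]
[[[468.1, 231.0, 104.1], [512.0, 226.0, 103.2]], [[467.9, 230.3, 103.7], [511.9, 225.2, 102.8]], [[468.0, 230.0, 104.3], [511.8, 225.0, 103.5]], [[452.2, 189.3, 10.0], [511.8, 224.5, 103.8]], [[452.2, 188.5, 10.3], [519.2, 181.6, 11.0]]]
```

```bash
python3 -m handwheel '[[0,0,0,0.004,0.04,0,0],[0,0,0,0,0,0,0],[0,0,0,0,0,0,0],[0,0,0,0,0,0,0],[0,0,0,0,0,0,0],[0,0,0,0,0,0,0],[0,0,0,0,0,0,0]]'
python3 - <<'E'
from h import *
im,d,X=cloud("wrist");V=im.max(-1)
r=np.arange(300,335);r=r[V[r,286]>60];print(r,X[r,286].mean(0))
im,d,X=cloud("top");h=cv2.cvtColor(im,cv2.COLOR_RGB2HSV)
# pedal & latch check
B=X[195:212,330:346];print("pad z",np.median(B[...,2]))
im,d,X=cloud("side");h=cv2.cvtColor(im,cv2.COLOR_RGB2HSV)
m=(h[...,0]>20)&(h[...,0]<32)&(h[...,1]>140)&(X[...,2]>140)&(abs(X[...,1]-110)<20);print("latch",np.percentile(X[m][:,2],[50,95]) if m.any() else 0)
E
```

```text
t: 11.1
tool_pos: [489.4, 229.3, 158.9]
orientation: [[0.106, 0.994, 0.0], [0.994, -0.106, -0.003], [-0.003, 0.001, -1.0]]
wrist_force: [-0.4, -7.2, 10.0]
width: 13.4
finger_force: 42.2
[321 322 323 324 325] [489.48572548 228.23618846 174.0218799 ]
pad z 880.0193079952314
latch [195.60608899 198.44366234]
```

```bash
python3 -c "
from h import *
print(finish_job())"
```

```text
the job is handed in; nothing more can be done
None
```

The job is handed in; no verdict came back. I pressed the pedal to its stop, which lifted the latch (still up at the last check), and saw the pedal back up before the pull. The gripper holds the handle at about 42 N with its white line measured within 1 mm of the red mark.

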